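Load a shaft blank into the V-block fixture

ROBOT

A 6-joint arm with a two-finger parallel gripper is mounted at the origin on a cart in front of the work surface, level with it; the furniture and walls round the work are solid. World frame = base frame: x ahead of the robot, y to its left, z up, the work surface at z = 0. Lengths are in m, angles in degrees, forces in N, time in s.
With the tool pointing down it reaches from about 0.375 to 0.825 m from the base axis. Payload 5.5 kg.
Tool frame: the origin (TCP) lies at the very end of the fingers, on their centre line; the grasp point (between the pads) lies 19 mm behind it (arm.pinch_z is the distance from the TCP to the grasp point, in m); z points along the fingers, y is the line along which they close (so a half turn about z gives the same grasp; the last joint's range is limited). The gripper opens to 85 mm and grips with 20 to 120 N. Pads are 22 mm wide; open, the fingers measure 114 mm over their backs; the gripper's body (76 mm by 85 mm) begins 54 mm behind the grasp point. The pads swing forward as they close: fully open they stand 13 mm farther back than shut.
Start: joints at [68.468, 17.962, -2.699, 69.339, 0, 90], TCP at [0.22, 0.558, 0.231] pointing down, gripper open.
Joint ranges: [-152.73, 152.73], [-39.44, 99.34], [-58.76, 71.6], [-118.89, 123.64], [-81.53, 83.1], [-180, 180]. Speed limits (degrees/s): [136.94, 136.94, 172.46, 180, 180, 180].

INTERFACE

Orientations are given as [roll, pitch, yaw] about the fixed x, y, z axes, in that order (R = Rz(yaw) Ry(pitch) Rx(roll)).
In Python, from station import arm gives the robot as it stands. The module is installed in compiled form; this text tells all that it offers.
- The arm moves only by the tool move_arm, never from a script. Its arguments are lists of equal length, an entry for each row: "delta_pos": the shift along the tool's x, y, z in units of 50 mm (1.0 is 50 mm), a list of three; "twist": the turn, a rotation vector about the tool's x, y, z in units of 8 degrees (1.0 is 8 degrees), a list of three; "grip": the closure, from -1 (fully open) to 1 (shut). In form: {"delta_pos": [[tx, ty, tz], ...], "twist": [[ax, ay, az], ...], "grip": [grip, ...]}. A call has 1 to 12 rows; each row shifts and turns the commanded pose from where the row before left it, along the tool's axes as they then stand; what a row does not reach is not made up. A row lasts 1/10 s, in which the tool goes at most 50 mm and 8.59 degrees, less where a joint would pass 70% of its speed; a pose out of reach is approached as far as the arm can. A call is refused whole if a number of a shift passes 1 or a number of a turn 1, either way. A call with a gripper value outside its range is refused whole. The fingers move at their own pace and stop on an object; the grip force is fixed at half the most. Time passes only in rows, so rows that do not move let the fingers close. It gives the time, the measured TCP pose, the force, the opening and the grip force at its end, in the units of the state.
- arm.observe(): the state, without advancing time (a new reading comes with each control period).
- arm.get_image(name): name is "scene" or "top"; returns a dict with "color" (420x560x3 uint8, blue, green, red), "range_z" (420x560 float32, m along the optical axis (not along the pixel's ray), 0 where there is no reading), "camera_matrix" (3x3 intrinsics, pixels), "extrinsics" (4x4, takes a point from world to camera coordinates). Camera axes: x right, y up, looking along -z (the intrinsics and any distortion apply to the point x, -y, -z); pixel columns grow to the right and rows downward; lengths in m; the calibration is good to about 2 mm. A picture is of the moment at which its call begins.
- arm.hand_in(): hands the job in; it is judged then, once.
The state is a dict: "t": time; "joints": joint angles; "joint_velocities": joint speeds; "tau": joint torques, N m; "eef_pos": TCP position; "orientation": TCP orientation; "force": force on the tool from outside, world axes, zero at the start; "torque": the same for the moment, N m; "grip_width": finger opening in m; "grip_force": force on a finger pad.
Only numpy, scipy, OpenCV 4.12 (cv2) and the standard library are available. Lean on these libraries where they do the work, as an engineer would, in place of code of your own. Each camera call takes 0.05 s, during which the arm holds its last target. There are 200 camera calls.

TASK

Load the shaft blank by pushing it with the fingers, without ever lifting it: push it by its side so that it rolls along the two skids and drops into the V-blocks, then push on its free end to slide it along the Vs until it is fully home against the end stop's button. Only then press the toggle clamp's raised handle all the way down, so that the clamp's pad holds the blank. Leave the tools and parts lying round the fixture where they are.

Things in the scene. Friction and masses are not known exactly. Their poses are not given: they have to be found in the camera images.
- bar: the shaft blank: a solid round aluminium bar, 40 mm diameter, 140 mm long, about 0.5 kg, lying across the two skids. Origin at its centre (half-way along, on its axis); its y axis runs along the bar, and its x and z axes turn as it rolls. It rolls easily, and stops soon when nothing pushes it.
- fixture: L-shaped aluminium base plate, 8 mm thick, screwed to the bench, carrying two skids, a pair of V-blocks, an end stop and a toggle clamp. Origin on its underside, below the bottom of the Vs, mid-way between the two blocks; z up, x (away from the robot) the rolling direction, y (to the left) along the Vs to the stop. It covers x = -155 to 50, y = -60 to 60 mm, and to y = 138 under the stop and clamp.
- skids (a point): a point mid-way between the two parallel steel skids, level with their tops, at x = -90, z = 22 mm of the fixture. The skids stand at y = -38 and +38 mm, 14 wide, from x = -149 to -33, with a lip 5 mm high at their open end (x = -152), and run flush into the V-blocks. The blank's centre is at z = 42 mm on them. Between them and beside them there is only the plate (z = 8 mm).
- v_middle (a point): where the centre of the blank comes to lie when loaded: x = 0, y = 0, z = 37 mm of the fixture. The two V-blocks (24 mm wide, at y = -38 and +38) have 120 degree Vs along x = 0, 8 mm deep and 28 mm wide; the near edge is level with the skids, the far flank rises 10 mm higher, so the blank drops 5 mm and stays.
- stop_face (a point): the middle of the face of the end stop's round button (16 mm diameter), at x = 0, y = 70, z = 37 mm of the fixture; it faces the fixture's -y. With the blank's end against it the blank's centre is 70 mm from this point.
- clamp_handle (a joint): angle of the toggle clamp's handle, rad: 0 = fully down, clamped, handle 12 degrees above level and pointing to the fixture's +y; 1.0 = fully open, 69 degrees above level; starts above 0.85. Its axis is parallel to the fixture's x, through y = 122, z = 62 mm. It stays where it is left; moving it takes about 7 N at the grip, and 12 N over the last 0.03 rad, where the pad is squeezed.
- handle_grip (a point): a point on the axis of the handle's round black rubber grip (15 mm diameter), 55 mm from the handle's pivot and 14 mm from its free end; it moves with the handle.
- clamp_arm: the clamp's steel arm, 14 mm wide, with a spindle and a sprung rubber pad. Origin on its pivot, at y = 104, z = 66 mm of the fixture. The handle moves it: it stands up (top at z = 145 mm, y = 70 to 110) when open, and when closed it points to the fixture's -y and its pad presses on the top of the blank at y = 42 mm.
- bush: bystander: a plain steel bush, 28 mm diameter, 28 mm high, standing on the bench; origin under its centre.
- deburrer: bystander: a hand deburring tool with a blue sleeve, 155 mm long, 16 mm high, lying on the bench; origin under its middle, y along it.
- flange: bystander: a small turned flange, 53 mm diameter, 15 mm high; origin under its centre.

How it is judged (in metres and radians):
On the way, in this order (a step that is already met when the one before it is completed fails the run):
1. the blank rolls on the skids (angular speed of bar above 0.4 rad/s and x of bar in the frame of fixture below -0.018 m), for 0.05 s.
2. the blank lies in both Vs with its end against the stop while the clamp is still open (x of bar in the frame of fixture between -0.003 and 0.003 m and z of bar in the frame of fixture between 0.034 and 0.0395 m and angle between the y axis of bar and the y axis of fixture, either way round below 0.04 rad and y of bar in the frame of fixture between -0.0025 and 0.003 m and value of joint clamp_handle above 0.5 rad), for 0.2 s.
At the end, for the whole second after the job is handed in: The blank lies at rest in both Vs (centre within 3 mm of their line, along them within 0.04 rad), its end against the stop within 2.5 mm, the clamp's handle fully down (below 0.08 rad) and the clamp's pad pressing on the blank with more than 1 N (x of bar in the frame of fixture between -0.003 and 0.003 m and z of bar in the frame of fixture between 0.034 and 0.0395 m and angle between the y axis of bar and the y axis of fixture, either way round below 0.04 rad and y of bar in the frame of fixture between -0.0025 and 0.003 m and value of joint clamp_handle below 0.08 rad and contact force between bar and clamp_arm above 1 N and linear speed of bar below 0.01 m/s); the robot touches nothing.
It fails at once if the blank is lifted off the skids (more than 8 mm) (z of bar in the frame of fixture above 0.05 m).
It fails at once if the blank falls off the skids (z of bar in the frame of fixture below 0.03 m).
It fails at once if a bystander (bush, deburring tool or flange) is moved more than 25 mm (distance of any of bush, deburrer, flange from where it was at the start of the episode above 0.025 m).
It also fails if it takes over 51 s, if anything falls off the work surface, if the arm or the gripper's body presses on something with over 40 N, if the wrist force passes 120 N, or if a joint passes its speed limit or range.

## Working session

There is one attempt and no reset: what is moved stays moved. The work goes in short steps, Python scripts to look and compute and a tool call to move; the robot and the scene stay as the last step left them, time stands still between calls to the robot, and variables do not carry over. Pictures are saved under pics/ and viewed, at most 10 in all, crops included, and the job is handed in when it is done.

Besides the shell and the picture viewer there is one more tool, called after "Request:" as name(argument=value, ...) on one line, values as JSON. move_arm: Moves the arm, as the interface text tells. Its arguments: {"type":"object","properties":{"delta_pos":{"type":"array","items":{"type":"array","items":{"type":"number"}}},"twist":{"type":"array","items":{"type":"array","items":{"type":"number"}}},"grip":{"type":"array","items":{"type":"number"}}},"required":["delta_pos","twist","grip"]}

```bash
mkdir -p pics; cat > h.py <<'E'
import numpy as np, cv2
from station import arm
def cloud(im):
    z=im["range_z"];K=im["camera_matrix"];T=np.linalg.inv(im["extrinsics"])
    v,u=np.mgrid[0:z.shape[0],0:z.shape[1]]
    x=(u-K[0,2])/K[0,0]*z;y=(v-K[1,2])/K[1,1]*z
    P=np.stack([x,-y,-z,np.ones_like(z)],-1)@T.T
    P=P[...,:3];P[z==0]=np.nan
    return P
E
python3 - <<'E'
from h import *
for n in("scene","top"):
    im=arm.get_image(n);cv2.imwrite(f"pics/{n}0.png",im["color"]);np.savez(f"{n}0.npz",**im)
    print(n,im["camera_matrix"].round(1).tolist(),np.linalg.inv(im["extrinsics"]).round(3).tolist())
print(arm.observe())
E
```

```text
scene [[474.5, 0.0, 275.5], [0.0, 474.5, 209.2], [0.0, 0.0, 1.0]] [[0.469, 0.4, -0.787, -0.126], [-0.883, 0.218, -0.416, -0.57], [0.005, 0.89, 0.456, 0.475], [0.0, 0.0, 0.0, 1.0]]
top [[426.8, 0.0, 279.6], [0.0, 426.8, 214.1], [0.0, 0.0, 1.0]] [[-0.001, 0.994, -0.105, 0.457], [-0.999, -0.006, -0.042, -0.202], [-0.042, 0.105, 0.994, 0.927], [0.0, 0.0, 0.0, 1.0]]
{'t': 0.1, 'joints': array([ 6.84671389e+01,  1.80007139e+01, -2.74522036e+00,  6.93378954e+01,
       -2.18101735e-03,  9.00017744e+01]), 'joint_velocities': array([ 0.04501786, -0.17736847,  0.1179419 , -0.03217695, -0.03833127,
        0.10466948]), 'tau': array([ 1.71446396e-05, -5.40765774e+01,  3.40541232e+01,  1.11413960e-02,
        5.93045911e-06, -4.12644852e-05]), 'eef_pos': array([0.22005869, 0.55767897, 0.23053983]), 'orientation': array([-1.79916170e+02,  2.18361114e-03,  1.58465368e+02]), 'force': array([-0.1185718 , -0.41932183, -0.17274652]), 'torque': array([-0.03343636,  0.01935017,  0.04013198]), 'grip_force': 0.0, 'grip_width': 0.08542735331641343}
```

View pics/scene0.png

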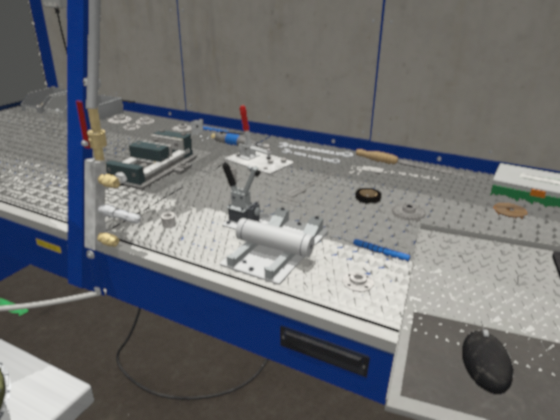

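View pics/top0.png

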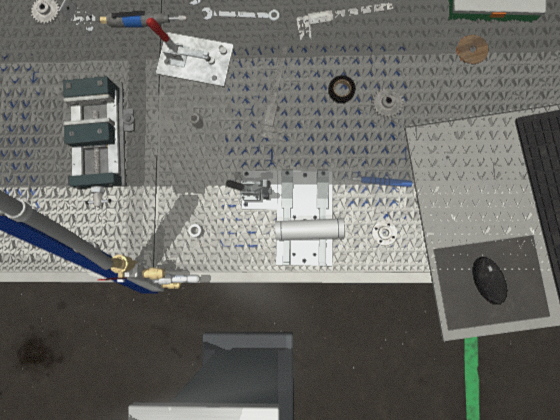

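The scene view shows the fixture at about (270,235), the bar lying across the skids at (275,238), and the clamp with its black grip at (230,173). The top view shows the bar at (310,229), the clamp at (250,188), the deburrer at (385,182), the flange at (385,233) and the bush at (195,230).

```bash
python3 - <<'E'
from h import *
im=dict(np.load("top0.npz"));P=cloud(im)
c=im["color"][150:280,170:420]
a=cv2.resize(c,None,fx=3.2,fy=3.2,interpolation=cv2.INTER_CUBIC);cv2.imwrite("pics/crop.png",a)
for (u,v) in [(310,229),(385,233),(195,230),(385,182),(240,187),(300,260),(288,210),(322,210)]:
    print(u,v,P[v,u].round(4))
Z=P[...,2]
np.set_printoptions(linewidth=250)
print((Z[165:272:4,225:352:5]*1000).round())
E
```

```text
310 229 [ 0.5184 -0.2272  0.065 ]
385 233 [ 0.5134 -0.3891  0.0048]
195 230 [ 5.219e-01  2.290e-02 -3.000e-04]
385 182 [ 0.6217 -0.3894  0.0182]
240 187 [ 0.6001 -0.0887  0.096 ]
300 260 [ 0.4561 -0.2069  0.0086]
288 210 [ 0.5617 -0.1821  0.027 ]
322 210 [ 0.5615 -0.2541  0.0247]
[[  7.   1.   4.   3.   0.  -1.   3.   5.   3.   1.   4.   8.   7.   8.   0.   8.   4.   6.   5.   7.   6.   6.   9.   5.   3.   4.]
 [  6.   4.   6.   8.   5.   6.   6.   6.   7.   6.   8.   6.   5.   3.   5.   4.   4.   5.   7.   7.   6.   9.   7.   5.   5.   9.]
 [  2.   2.   3.   2.  14.   8.  12.  10.  12.   8.   9.  10.  38.  37.  10.  11.  18.  12.  13.  36.  36.   9.   7.   4.   5.   9.]
 [  9.   5.   6.   8.  10.  12.  11.  11.  11.  10.   9.  12.  31.  37.  11.  13.  15.  11.  10.  34.  36.  12.   9.   4.   4.   6.]
 [  5. 127.   9.  10.  43.  43.  10. 132. 135.  10.  13.  12.  29.  28.  12.  11.  12.   8.  10.  29.  31.   9.  nan  11.   7.   7.]
 [  4. 128. 114. 101.  72.  62.  91. 132. 133.  11.  11.  10.  27.  26.  10.  10.  11.  12.  14.  29.  23.   8.   5.   3.   3.   6.]
 [  9.   4. 103.  91.
[... 2072 characters left out ...]
26.  24.  10.   5.   6.   4.   8.]
 [  4.   5.   3.   4.  -1.   5.   5.   5.  -1.   5.   3.  13.  25.  12.  11.  10.  13.  11.  14.  28.  26.   9.   4.   3.   7.   7.]
 [  6.   5.   5.   7.   3.   4.   2.   6.   8.   5.   2.  11.  25.  10.   6.  10.  10.  10.  12.  24.  26.  14.   2.   8.   6.   3.]
 [  7.   5.   6.  11.   3.   4.   4.   3.   3.  -0.   6.  12.  22.  10.  11.  11.  15.   7.   9.  23.  26.  14.   4.   2.   4.  10.]
 [  8.   2.   6.   7.   7.   7.   3.   6.   4.   7.   6.   4.   6.  10.   9.   9.   9.  10.  13.  28.  33.  10.   7.   9.   6.   6.]
 [ 11.   6.   6.   8.   9.   6.   4.   6.  10.   3.   7.   7.   8.   4.   5.   8.   5.   4.   9.  11.   7.   2.  10.   6.   6.   9.]]
```

View pics/crop.png

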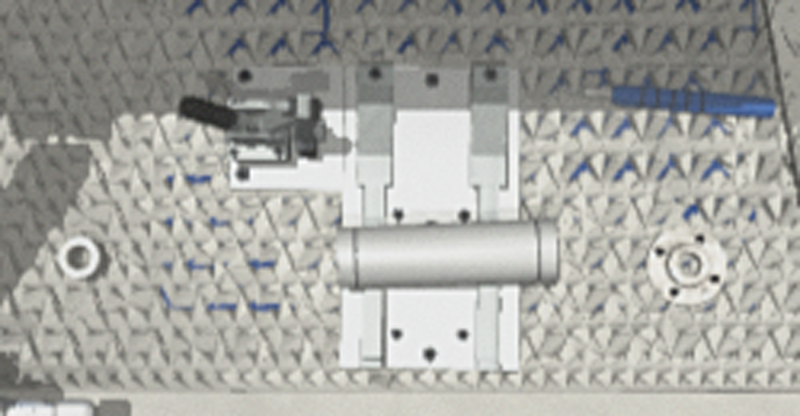

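```bash
cat >> h.py <<'E'
def ray(im,u,v,z):
    K=im["camera_matrix"];T=np.linalg.inv(im["extrinsics"])
    u=np.asarray(u,float);v=np.asarray(v,float)
    d=np.stack([(u-K[0,2])/K[0,0],-(v-K[1,2])/K[1,1],-np.ones_like(u)],-1)@T[:3,:3].T
    s=(z-T[2,3])/d[...,2]
    return (T[:3,3]+d*s[...,None])[...,:2]
def rect(im,m,z):
    c=max(cv2.findContours(m.astype(np.uint8),cv2.RETR_EXTERNAL,cv2.CHAIN_APPROX_NONE)[0],key=cv2.contourArea)[:,0]
    p=ray(im,c[:,0],c[:,1],z)
    return cv2.minAreaRect((p*1000).astype(np.float32)),p
E
python3 - <<'E'
from h import *
np.set_printoptions(suppress=True,linewidth=200)
im=dict(np.load("top0.npz"));P=cloud(im);Z=P[...,2]
v,u=np.mgrid[0:420,0:560]
# skids strips
for nm,(a,b) in dict(L=(276,302),R=(310,332)).items():
    rows=[];
    for r in list(range(204,219))+list(range(243,262)):
        k=np.where((Z[r,a:b]>.017))[0]
        if len(k)>3: rows.append((a+k.mean(),r,len(k)))
    rows=np.array(rows);p=ray(im,rows[:,0],rows[:,1],.022)
    f=np.polyfit(p[:,0],p[:,1],1);res=p[:,1]-np.polyval(f,p[:,0])
    print(nm,"slope deg",np.degrees(np.arctan(f[0])),"y at x=.55",np.polyval(f,.55),"std",res.std(),rows[:,2].mean())
# V profile
for nm,(a,b) in dict(L=(284,290),R=(319,325)).items():
    for r in range(168,216,2): print(nm,r,ray(im,(a+b)/2,r,.022).round(4),(np.nanmedian(Z[r-0:r+2,a:b])*1000).round(1), int(im["color"][r,a:b].mean()))
# bar
m=(Z>.04)&(u>268)&(u<352)&(v>210)&(v<250)
r,p=rect(im,m,.042);print("bar rect",r)
q=P[m];xy=q[:,:2];print("bar cloud mean",q.mean(0),q[:,2].max());w,V=np.linalg.eigh(np.cov(xy.T));print(V[:,1],np.ptp((xy-xy.mean(0))@V[:,1]))
g=im["color"][...,:].astype(int)
w=(g.min(2)>225)&(u>270)&(u<340)&(v>190)&(v<275)
r,_=rect(im,w,.008);print("plate",r)
for r_ in (255,260,262,264,266,268,270): print(r_,g[r_,276:336:4].mean(1) if 0 else g[r_,276:336:4].mean(-1).astype(int),ray(im,305,r_,.008))
E
```

```text
L slope deg -0.6961222502386446 y at x=.55 -0.17854674821940117 std 0.0005166793743839748 7.323529411764706
R slope deg -0.6857633537212938 y at x=.55 -0.2541488804779015 std 6.961165168587175e-05 7.5588235294117645
L 168 [ 0.6534 -0.1801] 6.3 119
L 170 [ 0.6491 -0.1801] 36.0 105
L 172 [ 0.6447 -0.1801] 38.1 84
L 174 [ 0.6403 -0.18  ] 36.0 103
L 176 [ 0.6359 -0.18  ] 35.0 124
L 178 [ 0.6316 -0.18  ] 33.3 120
L 180 [ 0.6272 -0.18  ] 29.5 119
L 182 [ 0.6228 -0.18  ] 27.2 145
L 184 [ 0.6185 -0.18  ] 25.4 175
L 186 [ 0.6141 -0.18  ] 22.7 171
L 188 [ 0.6098 -0.18  ] 20.4 169
L 190 [ 0.6054 -0.1799] 18.8 170
L 192 [ 0.6011 -0.1799] 17.5 171
L 194 [ 0.5968 -0.1799] 19.7 168
L 196 [ 0.5924 -0.1799] 22.2 171
L 198 [ 0.5881 -0.1799] 24.4 189
L 200 [ 0.5838 -0.1799] 25.2 219
L 202 [ 0.5795 -0.1799] 24.6 218
L 204 [ 0.5752 -0.1798] 25.2 219
L 206 [ 0.5709 -0.1798] 25.2 223
L 208 [ 0.5666 -0.1798] 24.9 220
L 210 [ 0.5623 -0.1798] 24.4 219
L 212 [ 0.558  -0.1798] 24.9 220
L 214 [ 0.5537 -0.1798] 25.0 220
R 168 [ 0.6527 -0.2553] 7.1 117
R 170 [ 0.6483 -0.2553] 20.5 102
R 172 [ 0.6439 -0.2552] 36.7 
[... 977 characters left out ...]
7.8760986328125, 49.081268310546875), 89.77310943603516)
255 [191 233 223 224 199 234 233 232 233 221 212 222 214 233 163] [ 0.46673929 -0.21769263]
260 [225 233 227 227 236 233 236  50 234 234 234 221 215 232 178] [ 0.45610343 -0.21761385]
262 [229 234 167 152 236 234 233 111 234 233 234 215 208 232 189] [ 0.45185638 -0.21758239]
264 [212 224 200 201 220 219 224 226 227 231 233 221 215 238 199] [ 0.44761348 -0.21755096]
266 [215 163 205 164 166 199 156 216 164 195 196 128 174 123 203] [ 0.44337473 -0.21751956]
268 [213 169 206 153 128 214 152 219 200 204 215 138 214 161 211] [ 0.43914012 -0.21748819]
270 [194 196 196 177 174 178 196 194 192 196 177 191 193 190 196] [ 0.43490965 -0.21745686]
```

```bash
python3 - <<'E'
from h import *
np.set_printoptions(suppress=True,linewidth=200)
for n in("top","scene"):
    im=dict(np.load(n+"0.npz"));P=cloud(im)
    for X in [(0.22,.558,.231),(0.22,.558,.5),(0,0,0.1),(.45,.0,.2),(.601,-.217,0)]:
        c=im["extrinsics"]@np.r_[X,1];K=im["camera_matrix"];print(n,X,(K[0,0]*c[0]/-c[2]+K[0,2]).round(),(K[1,1]*-c[1]/-c[2]+K[1,2]).round())
    for q in ([(20,210),(60,235),(120,262),(150,273),(180,280),(250,340),(200,410)] if n=="top" else [(80,100),(80,220),(95,150),(120,215),(105,240),(45,390),(80,280)]):
        print(q,P[q[1],q[0]].round(3))
    if n=="top":
        g=im["color"].max(2);m=(P[...,2]>.05)&(P[...,0]>.55)&(P[...,0]<.66)&(P[...,1]>-.17)&(P[...,1]<-.03)
        for lo in np.arange(.05,.16,.01):
            k=m&(P[...,2]>=lo)&(P[...,2]<lo+.01)
            for nm,kk in(("blk",k&(g<70)),("lt",k&(g>=70))):
                if kk.sum()>2: print(lo.round(2),nm,kk.sum(),np.median(P[kk],0).round(4),np.ptp(P[kk],axis=0).round(3))
E
```

```text
top (0.22, 0.558, 0.231) -167.0 406.0
top (0.22, 0.558, 0.5) -455.0 497.0
top (0, 0, 0.1) 189.0 511.0
top (0.45, 0.0, 0.2) 179.0 264.0
top (0.601, -0.217, 0) 304.0 193.0
(20, 210) [0.512 0.105 0.47 ]
(60, 235) [0.489 0.106 0.385]
(120, 262) [0.453 0.095 0.22 ]
(150, 273) [0.433 0.072 0.137]
(180, 280) [0.417 0.032 0.078]
(250, 340) [ 0.143 -0.013 -0.787]
(200, 410) [0.144 0.004 0.002]
0.05 lt 45 [ 0.5947 -0.1328  0.052 ] [0.024 0.049 0.01 ]
0.06 lt 43 [ 0.601  -0.1004  0.0642] [0.026 0.031 0.01 ]
0.07 lt 94 [ 0.597  -0.104   0.0751] [0.025 0.033 0.01 ]
0.08 blk 10 [ 0.6046 -0.0917  0.0875] [0.013 0.006 0.005]
0.08 lt 15 [ 0.5994 -0.1152  0.0849] [0.013 0.03  0.009]
0.09 blk 14 [ 0.6005 -0.089   0.0957] [0.011 0.005 0.009]
0.09 lt 16 [ 0.5961 -0.1183  0.0929] [0.011 0.041 0.01 ]
0.1 blk 19 [ 0.6013 -0.0855  0.1047] [0.013 0.007 0.009]
0.1 lt 15 [ 0.5955 -0.1232  0.1035] [0.008 0.052 0.009]
0.11 blk 23 [ 0.6014 -0.081   0.1151] [0.012 0.009 0.009]
0.11 lt 13 [ 0.5955 -0.1279  0.1131] [0.005 0.06  0.009]
0.12 blk 47 [ 0.6015 -0.0739  0.1273] [0.015 0.083 0.008]
0.12 lt 32 [ 0.5974 -0.1378  0.1265] [0.014 0.084 0.01 ]
0.13 blk 5 [ 0.6014 -0.0723  0.1305] [0.007 0.076 0.001]
0.13 lt 58 [ 0.6011 -0.1354  0.1324] [0.012 0.021 0.006]
scene (0.22, 0.558, 0.231) -189.0 116.0
scene (0.22, 0.558, 0.5) -266.0 -56.0
scene (0, 0, 0.1) -142.0 358.0
scene (0.45, 0.0, 0.2) 139.0 145.0
scene (0.601, -0.217, 0) 289.0 237.0
(80, 100) [0.46  0.14  0.258]
(80, 220) [0.407 0.137 0.038]
(95, 150) [0.439 0.098 0.177]
(120, 215) [0.414 0.034 0.072]
(105, 240) [0.398 0.066 0.019]
(45, 390) [ 0.115 -0.118  0.001]
(80, 280) [ 0.379  0.136 -0.084]
```

```bash
python3 - <<'E'
from h import *
np.set_printoptions(suppress=True,linewidth=200)
Q=np.concatenate([cloud(dict(np.load(n+"0.npz"))).reshape(-1,3) for n in("top","scene")])
Q=Q[np.isfinite(Q[:,0])]
r=np.hypot(Q[:,0],Q[:,1]);az=np.degrees(np.arctan2(Q[:,1],Q[:,0]))
for lo in np.arange(.05,1.2,.05):
    k=(Q[:,2]>lo)&(Q[:,2]<lo+.05)&(r<.9)&(az>-60)&(az<100)
    if k.sum()>5: print(lo.round(2),k.sum(),"r",np.percentile(r[k],[1,50,99]).round(3),"az",np.percentile(az[k],[1,50,99]).round(0), "x",np.percentile(Q[k,0],[1,99]).round(3),"y",np.percentile(Q[k,1],[1,99]).round(3))
E
```

```text
0.05 9406 r [0.413 0.615 0.873] az [-30.  14.  23.] x [0.404 0.837] y [-0.292  0.287]
0.1 2190 r [0.424 0.448 0.621] az [-14.  12.  22.] x [0.413 0.607] y [-0.148  0.173]
0.15 1408 r [0.432 0.459 0.483] az [11. 14. 22.] x [0.42  0.464] y [0.086 0.173]
0.2 1422 r [0.434 0.465 0.488] az [11. 14. 21.] x [0.423 0.467] y [0.087 0.173]
0.25 1562 r [0.436 0.483 0.499] az [12. 15. 21.] x [0.424 0.484] y [0.094 0.173]
0.3 1614 r [0.474 0.495 0.51 ] az [12. 16. 20.] x [0.462 0.489] y [0.099 0.173]
0.35 1812 r [0.49  0.508 0.521] az [12. 15. 20.] x [0.477 0.503] y [0.101 0.173]
0.4 1244 r [0.503 0.517 0.526] az [12. 15. 19.] x [0.49  0.513] y [0.102 0.171]
0.45 665 r [0.513 0.524 0.538] az [11. 12. 15.] x [0.501 0.527] y [0.101 0.136]
0.5 22 r [0.529 0.533 0.539] az [11. 11. 12.] x [0.518 0.528] y [0.103 0.106]
```

Request:
move_arm(delta_pos=[[0,0,-0.4],[0,0,-0.6],[0,0,-0.6],[0,0,-0.6],[0,0,-0.4]], twist=[[0,0,0.5],[0,0,0.5],[0,0,0],[0,0,0],[0,0,0]], grip=[1,1,1,1,1])

```text
t: 0.6
eef_pos: [0.2203, 0.5583, 0.3632]
orientation: [179.9, -0.0, 150.5]
force: [0.8, 1.1, 0.1]
grip_width: 0.0124
grip_force: 0.0
```

```bash
python3 - <<'E'
from h import *
o=arm.observe();print(o["joints"].round(2),o["eef_pos"].round(4),o["orientation"].round(2),o["t"])
E
```

```text
[68.47 17.25 13.32 85.99  0.   98.  ] [0.2203 0.5583 0.3632] [ 1.7992e+02 -1.0000e-02  1.5046e+02] 0.6
```

Request:
move_arm(delta_pos=[[0,0,0],[0,0,0],[0,0,0],[0,0,0],[0.2,-0.5,0],[0.2,-0.5,0],[0.2,-0.5,0],[0.2,-0.5,0],[0.2,-0.5,0],[0.2,-0.5,0],[0.2,-0.5,0],[0.2,-0.5,0]], twist=[[0,0,-0.9],[0,0,-0.9],[0,0,-0.9],[0,0,-0.9],[0,0,0],[0,0,0],[0,0,0],[0,0,0],[0,0,0],[0,0,0],[0,0,0],[0,0,0]], grip=[1,1,1,1,1,1,1,1,1,1,1,1])

```text
t: 1.8
eef_pos: [0.1371, 0.3579, 0.3609]
orientation: [-180.0, -0.0, 179.3]
force: [0.5, -0.1, 0.7]
grip_width: -0.0001
grip_force: 0.0
```

Request:
move_arm(delta_pos=[[-0.54,-0.39,0],[-0.54,-0.39,0],[-0.54,-0.39,0],[-0.54,-0.39,0],[-0.54,-0.39,0],[-0.54,-0.39,0],[-0.3,-0.6,0],[-0.3,-0.6,0],[-0.3,-0.6,0],[-0.3,-0.6,0],[-0.3,-0.6,0]], twist=[[0,0,0],[0,0,0],[0,0,0],[0,0,0],[0,0,0],[0,0,0],[0,0,0],[0,0,0],[0,0,0],[0,0,0],[0,0,0]], grip=[1,1,1,1,1,1,1,1,1,1,1])

```text
t: 2.9
eef_pos: [0.3714, 0.0878, 0.3611]
orientation: [-180.0, -0.0, 179.3]
force: [0.9, -0.1, -1.0]
grip_width: 0.0001
grip_force: 0.0
```

Request:
move_arm(delta_pos=[[-0.1,-0.55,0],[-0.1,-0.55,0],[-0.1,-0.55,0],[-0.1,-0.55,0],[-0.1,-0.55,0],[-0.1,-0.55,0],[-0.2,-0.55,0],[-0.2,-0.55,0],[-0.2,-0.55,0],[-0.3,-0.55,0],[-0.3,-0.55,0],[-0.2,-0.1,0]], twist=[[0,0,0],[0,0,0],[0,0,0],[0,0,0],[0,0,0],[0,0,0],[0,0,0],[0,0,0],[0,0,0],[0,0,0],[0,0,0],[0,0,0]], grip=[-0.4,-0.4,-0.4,-0.4,-0.4,-0.4,-0.4,-0.4,-0.4,-0.4,-0.4,-0.4])

```text
t: 4.1
eef_pos: [0.4677, -0.2219, 0.3604]
orientation: [-180.0, -0.1, 179.1]
force: [0.4, 0.1, -0.3]
grip_width: 0.0597
grip_force: 0.0
```

Request:
move_arm(delta_pos=[[0,0,0.6],[0,0,0.6],[0,0,0.6],[0,0,0.6],[0,0,0.6],[0,0,0.6],[0,0,0.6],[0,0,0.6],[0,0,0.6],[0,0,0.4],[0,0,0.2],[0,0,0]], twist=[[0,0,0.0],[0,0,0],[0,0,0],[0,0,0],[0,0,0],[0,0,0],[0,0,0],[0,0,0],[0,0,0],[0,0,0],[0,0,0],[0,0,0]], grip=[-0.4,-0.4,-0.4,-0.4,-0.4,-0.4,-0.4,-0.4,-0.4,-0.4,-0.4,-0.4])

```text
t: 5.3
eef_pos: [0.4662, -0.2186, 0.0601]
orientation: [179.9, -0.1, 179.3]
force: [-0.3, -0.1, -0.1]
grip_width: 0.0597
grip_force: 0.0
```

```bash
python3 - <<'E'
from h import *
o=arm.observe();print(o["joints"].round(2),o["eef_pos"].round(4),o["orientation"].round(2),o["t"])
a=arm.get_image("scene")["color"][120:300,180:430];b=arm.get_image("top")["color"][140:290,200:450]
b=cv2.copyMakeBorder(b,0,30,0,0,cv2.BORDER_CONSTANT)
cv2.imwrite("pics/p1.png",cv2.resize(np.hstack([a,b]),(800,288),interpolation=cv2.INTER_AREA))
E
```

```text
[-2.513e+01  1.687e+01 -2.823e+01  4.506e+01  1.000e-02 -2.442e+01] [ 0.4662 -0.2186  0.0601] [ 1.7992e+02 -1.5000e-01  1.7929e+02] 5.3
```

View pics/p1.png

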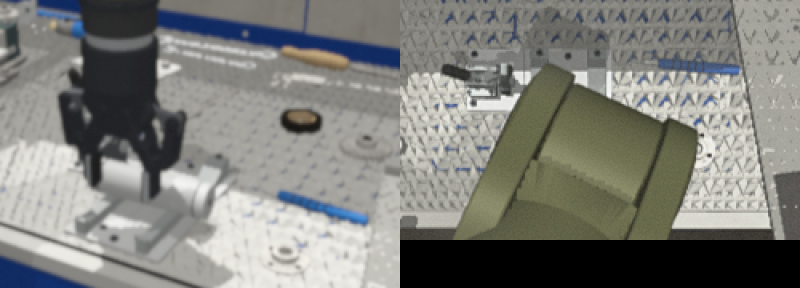

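Request:
move_arm(delta_pos=[[0,0,0.3],[0,0,0.3],[-0.1,0,0],[-0.1,0,0],[-0.1,0,0],[-0.08,0,0],[-0.08,0,0],[-0.08,0,0],[-0.08,0,0],[-0.08,0,0],[-0.08,0,0],[-0.08,0,0]], twist=[[0,0,0.0],[0,0,0],[0,0,0],[0,0,0],[0,0,0],[0,0,0],[0,0,0],[0,0,0],[0,0,0],[0,0,0],[0,0,0],[0,0,0]], grip=[-0.4,-0.4,-0.4,-0.4,-0.4,-0.4,-0.4,-0.4,-0.4,-0.4,-0.4,-0.4])

```text
t: 6.6
eef_pos: [0.5106, -0.2201, 0.0313]
orientation: [180.0, -0.0, 179.3]
force: [-0.8, 0.1, 0.2]
grip_width: 0.0599
grip_force: 0.3
```

```bash
python3 - <<'E'
from h import *
cv2.imwrite("pics/p2.png",cv2.resize(arm.get_image("scene")["color"][140:290,180:380],None,fx=3,fy=3,interpolation=cv2.INTER_CUBIC))
E
```

```text
(no output)
```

View pics/p2.png

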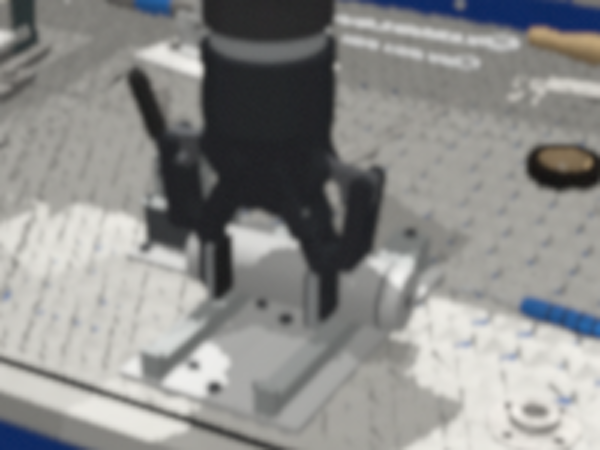

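Request:
move_arm(delta_pos=[[-0.08,0,0],[-0.08,0,0],[-0.08,0,0],[-0.08,0,0],[-0.08,0,0],[-0.08,0,0],[-0.08,0,0],[-0.08,0,0],[-0.08,0,0],[-0.08,0,0],[-0.06,0,0],[-0.06,0,0]], twist=[[0,0,0.0],[0,0,0],[0,0,0],[0,0,0],[0,0,0],[0,0,0],[0,0,0],[0,0,0],[0,0,0],[0,0,0],[0,0,0],[0,0,0]], grip=[-0.4,-0.4,-0.4,-0.4,-0.4,-0.4,-0.4,-0.4,-0.4,-0.4,-0.4,-0.4])

```text
t: 7.85
eef_pos: [0.5567, -0.2207, 0.0313]
orientation: [180.0, 0.0, 179.3]
force: [-0.6, 0.7, -1.5]
grip_width: 0.0594
grip_force: 0.0
```

Request:
move_arm(delta_pos=[[-0.06,0,0],[-0.06,0,0],[0,0,0],[0.3,0,0],[0.5,0,0],[0.5,0,-0.5],[0.5,0,-0.6],[0,-0.4,-0.6],[0,-0.5,-0.4],[0,-0.5,0],[0,-0.5,0],[0,-0.3,0]], twist=[[0,0,0.0],[0,0,0],[0,0,0],[0,0,0],[0,0,0],[0,0,0],[0,0,0],[0,0,0],[0,0,0],[0,0,0],[0,0,0],[0,0,0]], grip=[-0.4,-0.4,-0.4,-0.4,-0.4,-0.4,-0.4,1,1,1,1,1])

```text
t: 9.05
eef_pos: [0.4709, -0.3313, 0.1367]
orientation: [-180.0, 0.0, 179.2]
force: [1.3, -0.7, -0.3]
grip_width: 0.0003
grip_force: 0.0
```

```bash
python3 - <<'E'
from h import *
im=arm.get_image("scene");np.savez("s1.npz",**im);im2=arm.get_image("top");np.savez("t1.npz",**im2)
a=im["color"][140:290,180:380];b=im2["color"][140:290,200:400]
cv2.imwrite("pics/p3.png",cv2.resize(np.hstack([a,b]),None,fx=2,fy=2,interpolation=cv2.INTER_CUBIC))
E
```

```text
(no output)
```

View pics/p3.png

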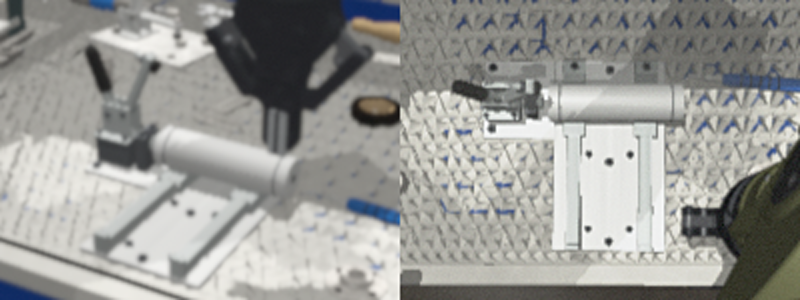

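The bar now lies in the Vs, in the top half at (620,102), and its left end is still short of the stop button at (545,103). Next I measure that gap.

```bash
cat > bar.py <<'E'
from h import *
def bar(im):
    P=cloud(im);Z=P[...,2];X,Y=P[...,0],P[...,1]
    m=(Z>.045)&(Z<.075)&(X>.575)&(X<.63)&(Y>-.32)&(Y<-.14)
    m=cv2.morphologyEx(m.astype(np.uint8),cv2.MORPH_OPEN,np.ones((7,7)))>0
    r,p=rect(im,m,.037);q=P[m];print(r,"cloud",q.mean(0).round(4),"topz",np.percentile(q[:,2],95).round(4),"y",np.percentile(q[:,1],[1,99]).round(4))
E
python3 - <<'E'
from bar import *
bar(dict(np.load("t1.npz")))
im=dict(np.load("t1.npz"));P=cloud(im)
d=(im["color"].astype(int))
k=(d[...,0]>d[...,2]+50)&(P[...,0]>.58)&(P[...,0]<.68)&(P[...,1]<-.29)&(P[...,1]>-.45)
print("deb",P[k].min(0),P[k].max(0))
E
```

```text
((601.6658935546875, -223.23471069335938), (141.0136260986328, 36.29102325439453), 89.59019470214844) cloud [ 0.5985 -0.2235  0.0563] topz 0.0612 y [-0.2913 -0.1541]
deb [ 5.80307078e-01 -4.45107730e-01  1.45535700e-04] [ 0.62904948 -0.31844354  0.02085651]
```

Request:
move_arm(delta_pos=[[-0.5,0,0],[-0.5,0,0],[-0.5,0,0],[-0.5,0,0],[-0.5,0,0],[-0.1,0,0.4],[0,0,0.5],[0,0,0.5],[0,0,0.4],[0,0,0.3],[0,0.1,0],[0,0.1,0]], twist=[[0,0,0.0],[0,0,0],[0,0,0],[0,0,0],[0,0,0],[0,0,0],[0,0,0],[0,0,0],[0,0,0],[0,0,0],[0,0,0],[0,0,0]], grip=[1,1,1,1,1,1,1,1,1,1,1,1])

```text
t: 10.35
eef_pos: [0.6011, -0.3205, 0.0315]
orientation: [180.0, -0.0, 179.3]
force: [-0.6, -0.2, 1.8]
grip_width: -0.0
grip_force: 0.0
```

Request:
move_arm(delta_pos=[[0,0.05,0],[0,0.05,0],[0,0.05,0],[0,0.05,0],[0,0.04,0],[0,0.04,0],[0,0.02,0],[0,0,0]], twist=[[0,0,0.0],[0,0,0],[0,0,0],[0,0,0],[0,0,0],[0,0,0],[0,0,0],[0,0,0]], grip=[1,1,1,1,1,1,1,1])

```text
t: 11.15
eef_pos: [0.6013, -0.3066, 0.0315]
orientation: [-180.0, 0.0, 179.3]
force: [-0.5, -1.1, 0.5]
grip_width: -0.0001
grip_force: 0.5
```

Request:
move_arm(delta_pos=[[0,0.03,0],[0,0.03,0],[0,0.02,0],[0,0,0]], twist=[[0,0,0.0],[0,0,0],[0,0,0],[0,0,0]], grip=[1,1,1,1])

```text
t: 11.55
eef_pos: [0.6013, -0.3027, 0.0315]
orientation: [-180.0, 0.0, 179.3]
force: [-1.4, -5.1, 2.1]
grip_width: 0.0003
grip_force: 2.3
```

Request:
move_arm(delta_pos=[[0,0.02,0],[0,0.02,0],[0,0,0]], twist=[[0,0,0.0],[0,0,0],[0,0,0]], grip=[1,1,1])

```text
t: 11.85
eef_pos: [0.6014, -0.3009, 0.0315]
orientation: [-179.9, 0.0, 179.3]
force: [-2.0, -6.2, 1.6]
grip_width: -0.0001
grip_force: 3.1
```

Request:
move_arm(delta_pos=[[0,0.02,0],[0,0.02,0],[0,0,0]], twist=[[0,0,0.0],[0,0,0],[0,0,0]], grip=[1,1,1])

```text
t: 12.15
eef_pos: [0.6015, -0.3009, 0.0317]
orientation: [-179.7, 0.0, 179.2]
force: [-0.1, -11.5, 0.5]
grip_width: -0.0004
grip_force: 5.7
```

Request:
move_arm(delta_pos=[[0,-0.1,0],[0,-0.3,0],[0,-0.2,-0.3],[0,0,-0.5],[0,0,-0.6],[0,0,-0.6],[0.5,0,-0.6],[0.5,0,-0.4],[0.5,0,0],[0.5,0,0],[0.3,0,0],[0,0,0]], twist=[[0,0,0.0],[0,0,0],[0,0,0],[0,0,0],[0,0,0],[0,0,0],[0,0,0],[0,0,0],[0,0,0],[0,0,0],[0,0,0],[0,0,0]], grip=[1,1,1,1,1,1,1,1,1,1,1,1])

```text
t: 13.35
eef_pos: [0.4841, -0.3265, 0.1813]
orientation: [179.9, -0.0, 179.2]
force: [-0.4, 0.4, 0.8]
grip_width: 0.0001
grip_force: 0.0
```

```bash
python3 - <<'E'
from bar import *
im=arm.get_image("top");bar(im);np.savez("t2.npz",**im)
P=cloud(im)
g=im["color"].max(2);k=(P[...,2]>.075)&(P[...,0]>.57)&(P[...,0]<.64)&(P[...,1]>-.11)&(P[...,1]<-.03)&(g<70)
q=P[k];i=np.argsort(q[:,1]);
for s in np.array_split(i,5): print(q[s].mean(0).round(4))
a=arm.get_image("scene")["color"][150:270,180:340];b=im["color"][160:250,210:360];b=cv2.resize(b,(200,120))
cv2.imwrite("pics/p4.png",cv2.resize(np.hstack([a,b]),None,fx=2.2,fy=2.2,interpolation=cv2.INTER_CUBIC))
E
```

```text
((601.6069946289062, -216.96446228027344), (140.95098876953125, 36.32318878173828), 89.49270629882812) cloud [ 0.5986 -0.2165  0.0561] topz 0.0611 y [-0.2851 -0.1494]
[ 0.6018 -0.0901  0.0947]
[ 0.6009 -0.0851  0.1043]
[ 0.6019 -0.0806  0.1154]
[ 0.6021 -0.0761  0.1249]
[ 0.6021 -0.0704  0.1276]
```

View pics/p4.png

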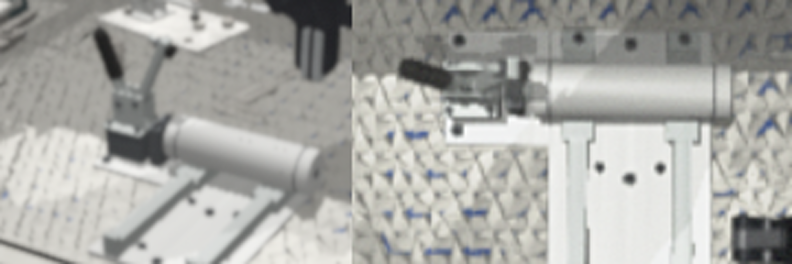

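Request:
move_arm(delta_pos=[[-0.22,0.52,-0.1],[-0.23,0.52,-0.1],[-0.23,0.52,0],[-0.23,0.52,0],[-0.23,0.52,0],[-0.23,0.52,0],[-0.23,0.52,0],[-0.23,0.52,0],[-0.23,0.52,0],[-0.23,0.52,0],[0,0,0.2],[0,0,0]], twist=[[0,0,0.0],[0,0,0],[0,0,0],[0,0,0],[0,0,0],[0,0,0],[0,0,0],[0,0,0],[0,0,0],[0,0,0],[0,0,0],[0,0,0]], grip=[1,1,1,1,1,1,1,1,1,1,1,1])

```text
t: 14.65
eef_pos: [0.6036, -0.0674, 0.1794]
orientation: [180.0, -0.1, 179.4]
force: [0.3, -0.3, 0.2]
grip_width: -0.0002
grip_force: 0.0
```

Request:
move_arm(delta_pos=[[0.04,0,0.3],[0,0,0.3],[0,0,0.25],[0,0,0.1],[0,0,0.06],[0,0,0.06],[0,0.03,0.06],[0,0.03,0.06]], twist=[[0,0,0.0],[0,0,0],[0,0,0],[0,0,0],[0,0,0],[0,0,0],[0,0,0],[0,0,0]], grip=[1,1,1,1,1,1,1,1])

```text
t: 15.45
eef_pos: [0.6026, -0.0642, 0.1254]
orientation: [179.8, 0.2, 179.3]
force: [-10.9, 8.2, 29.4]
grip_width: -0.0001
grip_force: 15.2
```

Request:
move_arm(delta_pos=[[0,0.04,-0.02],[0,0.04,0],[0,0.04,0]], twist=[[0,0,0.0],[0,0,0],[0,0,0]], grip=[1,1,1])

```text
t: 15.75
eef_pos: [0.6024, -0.06, 0.1247]
orientation: [-179.9, 0.1, 179.3]
force: [1.5, -1.3, 4.5]
grip_width: 0.0003
grip_force: 2.6
```

Request:
move_arm(delta_pos=[[0,0.05,0.03],[0,0.05,0.03],[0,0.05,0.03],[0,0.05,0.03]], twist=[[0,0,0.0],[0,0,0],[0,0,0],[0,0,0]], grip=[1,1,1,1])

```text
t: 16.15
eef_pos: [0.6049, -0.0496, 0.1196]
orientation: [-180.0, 0.4, 179.3]
force: [0.6, -0.1, 7.9]
grip_width: -0.0003
grip_force: 3.7
```

Request:
move_arm(delta_pos=[[0.02,0.045,0.04],[0.02,0.045,0.04],[0,0.045,0.04],[0,0.045,0.04],[0,0.035,0.045],[0,0.035,0.045],[0,0.035,0.045],[0,0.035,0.045]], twist=[[0,0,0.0],[0,0,0],[0,0,0],[0,0,0],[0,0,0],[0,0,0],[0,0,0],[0,0,0]], grip=[1,1,1,1,1,1,1,1])

```text
t: 16.95
eef_pos: [0.6042, -0.0329, 0.1027]
orientation: [180.0, 0.5, 179.3]
force: [4.5, 1.3, 6.7]
grip_width: 0.0
grip_force: 3.1
```

Request:
move_arm(delta_pos=[[0.02,0.01,0.05],[0.02,0.01,0.05],[0,0,0.05],[0,0,0.05],[0,0,0.05],[0,0,0.05]], twist=[[0,0,0.0],[0,0,0],[0,0,0],[0,0,0],[0,0,0],[0,0,0]], grip=[1,1,1,1,1,1])

```text
t: 17.55
eef_pos: [0.6043, -0.0272, 0.0891]
orientation: [179.4, 0.7, 179.4]
force: [5.9, 17.5, 12.4]
grip_width: 0.0001
grip_force: 10.1
```

Request:
move_arm(delta_pos=[[0,0,-0.3],[0,0,-0.3],[0.04,-0.2,-0.1],[0,-0.1,0],[0,0,0]], twist=[[0,0,0.0],[0,0,0],[0,0,0],[0,0,0],[0,0,0]], grip=[1,1,1,1,1])

```text
t: 18.05
eef_pos: [0.5958, -0.0484, 0.1195]
orientation: [-180.0, -0.0, 179.2]
force: [0.7, 0.3, -0.5]
grip_width: -0.0002
grip_force: 0.0
```

```bash
python3 - <<'E'
from h import *
im=arm.get_image("scene")
cv2.imwrite("pics/p5.png",cv2.resize(im["color"][150:270,180:340],None,fx=4,fy=4,interpolation=cv2.INTER_CUBIC))
print(arm.observe()["eef_pos"])
E
```

```text
[ 0.59553231 -0.04792256  0.11916574]
```

View pics/p5.png

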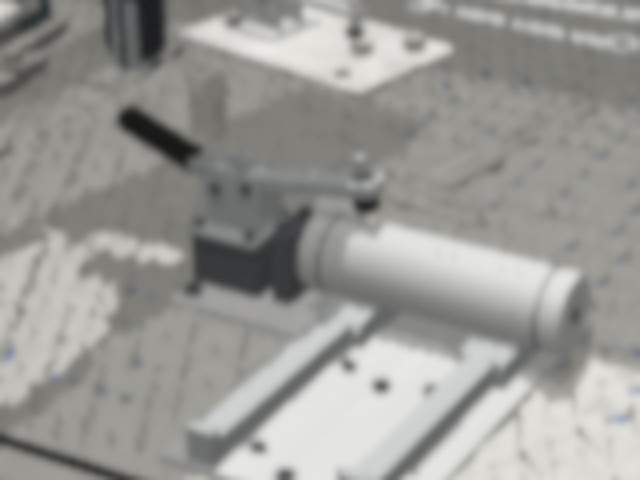

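Request:
move_arm(delta_pos=[[-0.12,0.08,0],[0,0,0.2],[0,0,0.15],[0,0,0.08],[0,0,0.05],[0,0,0.04],[0,0,0.04]], twist=[[0,0,0.0],[0,0,0],[0,0,0],[0,0,0],[0,0,0],[0,0,0],[0,0,0]], grip=[1,1,1,1,1,1,1])

```text
t: 18.8
eef_pos: [0.6022, -0.0433, 0.0918]
orientation: [-180.0, 0.0, 179.3]
force: [-1.0, -0.7, 4.3]
grip_width: -0.0001
grip_force: 2.5
```

Request:
move_arm(delta_pos=[[0,0.01,0.05],[0,0.01,0.05],[0,0.01,0.04],[0,0,0.04]], twist=[[0,0,0.0],[0,0,0],[0,0,0],[0,0,0]], grip=[1,1,1,1])

```text
t: 19.2
eef_pos: [0.6024, -0.0405, 0.0839]
orientation: [179.8, 0.1, 179.3]
force: [-2.7, 4.9, 10.4]
grip_width: -0.0003
grip_force: 5.4
```

Request:
move_arm(delta_pos=[[0,0,0.03],[0,0,0.03],[0,0,0]], twist=[[0,0,0.0],[0,0,0],[0,0,0]], grip=[1,1,1])

```text
t: 19.5
eef_pos: [0.6026, -0.0403, 0.0833]
orientation: [179.8, 0.1, 179.3]
force: [-8.3, 3.9, 23.3]
grip_width: -0.0002
grip_force: 11.8
```

Request:
move_arm(delta_pos=[[0,0,0.02],[0,0,0]], twist=[[0,0,0.0],[0,0,0]], grip=[1,1])

```text
t: 19.7
eef_pos: [0.6027, -0.0403, 0.0831]
orientation: [179.8, 0.2, 179.3]
force: [-10.2, 5.7, 29.3]
grip_width: -0.0
grip_force: 14.7
```

Request:
move_arm(delta_pos=[[0,0,-0.1],[0,0,-0.3],[0,0,-0.5],[0,0,-0.6],[0,0,-0.6],[0.5,0,-0.3],[0.5,0,0],[0.5,0,0],[0,0,0]], twist=[[0,0,0.0],[0,0,0],[0,0,0],[0,0,0],[0,0,0],[0,0,0],[0,0,0],[0,0,0],[0,0,0]], grip=[1,1,1,1,1,1,1,1,1])

```text
t: 20.6
eef_pos: [0.5244, -0.0408, 0.1992]
orientation: [-180.0, -0.1, 179.3]
force: [0.4, -0.4, 1.0]
grip_width: 0.0
grip_force: 0.0
```

```bash
python3 - <<'E'
from bar import *
im=arm.get_image("scene")
cv2.imwrite("pics/p6.png",cv2.resize(im["color"][150:270,180:340],None,fx=4,fy=4,interpolation=cv2.INTER_CUBIC))
P=cloud(im);g=im["color"].max(2)
k=(P[...,2]>.06)&(P[...,2]<.1)&(P[...,0]>.585)&(P[...,0]<.62)&(P[...,1]>-.09)&(P[...,1]<-.02)&(g<70)
q=P[k];f=np.polyfit(q[:,1],q[:,2],1);print(len(q),"handle deg",np.degrees(np.arctan(f[0])),q.mean(0))
for s in np.array_split(np.argsort(q[:,1]),5): print(q[s].mean(0).round(4))
E
```

```text
95 handle deg 11.510961005899382 [ 0.59714731 -0.05575438  0.07641492]
[ 0.5973 -0.0714  0.0734]
[ 0.5973 -0.0638  0.0743]
[ 0.597  -0.0565  0.0762]
[ 0.5969 -0.0479  0.0784]
[ 0.5973 -0.0392  0.0797]
```

View pics/p6.png

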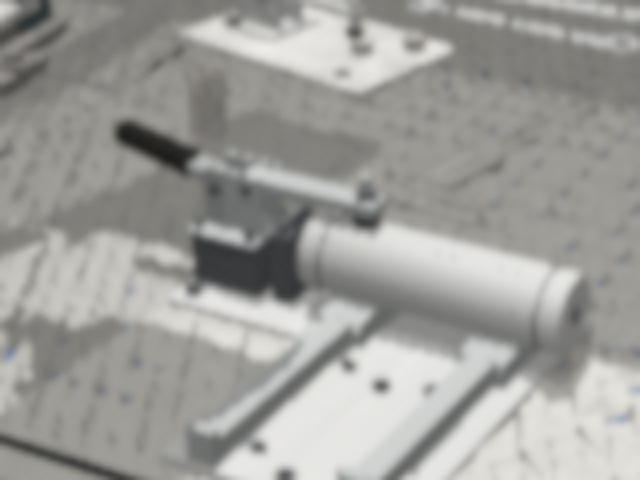

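The handle lies at about 12° (grip at (150,140)), and the pad presses on the bar at (368,215). The bar is still in the Vs against the stop, so I am handing in.

```bash
python3 -c "
from station import arm
print(arm.hand_in())"
```

```text
the job is handed in; nothing more can be done
None
```

The blank was rolled into the Vs and slid home against the stop. The clamp was then pressed fully down (handle measured at about 11.5°) and the job handed in at about 21 s; the hand-in gave no verdict.

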